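# Return the cast ornaments to their stock trays

## Robot

A 6-joint arm with a two-finger parallel gripper is mounted at the origin on the work surface. World frame = base frame: x ahead of the robot, y to its left, z up, the work surface at z = 0. Lengths are in m, angles in rad, forces in N, time in s.
With the tool pointing down it reaches from about 0.325 to 0.9 m from the base axis. Payload 3.5 kg.
Tool frame: the origin (TCP) lies at the very end of the fingers, on their centre line; the grasp point (between the pads) lies 19 mm behind it (arm.grasp_offset is the distance from the TCP to the grasp point, in m); z points along the fingers, y is the line along which they close (so a half turn about z gives the same grasp; the last joint's range is limited). The gripper opens to 85 mm and grips with 20 to 120 N. Pads are 22 mm wide; open, the fingers measure 114 mm over their backs; the gripper's body (76 mm by 85 mm) begins 54 mm behind the grasp point. The pads swing forward as they close: fully open they stand 13 mm farther back than shut.
Start: joints at [1.221, 0.276, -0.026, 1.268, 0, 1.467], TCP at [0.153, 0.606, 0.231] pointing down, gripper open.
Joint ranges: [-3.12, 3.12], [-0.85, 1.88], [-1.08, 1.24], [-1.95, 2.15], [-1.57, 1.53], [-3.14, 3.14]. Speed limits (rad/s): [2.57, 2.57, 3.14, 3.14, 3.14, 3.14].

## Interface

Orientations are given as a rotation vector (axis times angle).
In Python, from station import arm, get_image, camera_params, order gives the robot as it stands.
- The arm moves only by the tool servo_tool, never from a script. Its argument "steps" is a list of rows, each an object of numbers: "tx", "ty", "tz": the shift along the tool's x, y, z in mm; "rx", "ry", "rz": the turn, a rotation vector about the tool's x, y, z in degrees; "jaw": the finger opening in mm, from 0 to 85.4. A call has 1 to 20 rows; each row is the pose to reach, as a shift and turn from the pose commanded when the call began, along the tool's axes at that moment; what a row does not reach only later rows make up. A row lasts 1/10 s, in which the tool goes at most 50 mm and 8.59 degrees, less where a joint would pass 70% of its speed; a pose out of reach is approached as far as the arm can. A call with a gripper value outside its range is refused whole. The fingers move at their own pace and stop on an object; the grip force is fixed at half the most. Time passes only in rows, so rows that repeat a pose let the fingers close. It gives the time, the measured TCP pose, the force, the opening and the grip force at its end, in the units of the state.
- arm.get_state(): the state, without advancing time (a new reading comes with each control period).
- get_image(name): name is "scene" or "top" or "wrist"; returns the picture (400x640x3 uint8, red, green, blue); there is no depth.
- camera_params(name): a dict with "fx", "fy", "cx", "cy" (pixels), "world_to_cam" (4x4, takes a point from world to camera coordinates). Camera axes: x right, y down, z forward; pixel columns grow to the right and rows downward; lengths in m; the calibration is good to about 2 mm. The wrist camera is an equidistant fisheye: a pixel r from the principal point sees the ray r / f radians off the axis. A picture is of the moment at which its call begins: read the wrist's pose just before it. camera_params takes no time and is no camera call; for the wrist camera it gives the pose at the moment of the call.
- order.finish_job(): hands the job in; it is judged then, once.
The state is a dict: "time": time; "joint_pos": joint angles; "joint_vel": joint speeds; "effort": joint torques, N m; "eef_pos": TCP position; "ee_rot": TCP orientation; "ft_force": force on the tool from outside, world axes, zero at the start; "ft_torque": the same for the moment, N m; "width": finger opening in m; "gripper_force": force on a finger pad.
Only numpy, scipy, OpenCV 4.12 (cv2) and the standard library are available. Lean on these libraries where they do the work, as an engineer would, in place of code of your own. Each camera call takes 0.05 s, during which the arm holds its last target. There are 200 camera calls.

## Task

Four loose cast-metal ornaments lie on the bench: a square block, a round medallion, a cross and a long border bar. Put each one back into the stock tray that already holds its own kind: in the middle of the empty place at the front of that tray, face up and flat on the tray floor, in line with the row and turned square to the tray, the bar lying across it like the other bars. The metal is soft, so set each one down gently rather than dropping it.

Things in the scene. Friction and masses are not known exactly. Their poses are not given: they have to be found in the camera images.
- orn_square: Loose ornament of bright cast type metal, about 0.3 kg, 22 mm high with upright sides, lying face up on the bench: square block, 38 x 38 mm, with a raised frame and rosette on its face; x and y are parallel to its sides. Origin at the centre of its underside, z up out of its face.
- orn_round: Loose ornament of bright cast type metal, about 0.3 kg, 22 mm high with upright sides, lying face up on the bench: round medallion, 42 mm diameter, with a raised rim and rosette on its face. Origin at the centre of its underside, z up out of its face.
- orn_cross: Loose ornament of bright cast type metal, about 0.3 kg, 22 mm high with upright sides, lying face up on the bench: cross (plus shape) with four equal arms, 46 mm from arm end to opposite arm end, arms 18 mm wide, arm ends flat and parallel, scrolls on its face; x and y run along the arms. Origin at the centre of its underside, z up out of its face.
- orn_bar: Loose ornament of bright cast type metal, about 0.3 kg, 22 mm high with upright sides, lying face up on the bench: long straight border bar, 20 mm wide (along its x) and 72 mm long (along its y), with a run of scrolls on its face. Origin at the centre of its underside, z up out of its face.
- tray_square: Fixed shallow tray, white floor, pale wood rim, with a row of fixed stock along its x: two square blocks (tops 25 mm above bench), from x = 37 mm on. Origin: middle of the empty front place, at bench height; +x towards the stock, y across. Floor 3 mm thick, rim 4 mm thick and 9 mm high; outside x -41 to 139 mm, y -49 to 49 mm. The four trays differ only in their stock.
- tray_round: Fixed shallow tray, white floor, pale wood rim, with a row of fixed stock along its x: two round medallions (tops 25 mm above bench), from x = 37 mm on. Origin: middle of the empty front place, at bench height; +x towards the stock, y across. Floor 3 mm thick, rim 4 mm thick and 9 mm high; outside x -41 to 139 mm, y -49 to 49 mm. The four trays differ only in their stock.
- tray_cross: Fixed shallow tray, white floor, pale wood rim, with a row of fixed stock along its x: two crosses (tops 25 mm above bench), from x = 37 mm on. Origin: middle of the empty front place, at bench height; +x towards the stock, y across. Floor 3 mm thick, rim 4 mm thick and 9 mm high; outside x -41 to 139 mm, y -49 to 49 mm. The four trays differ only in their stock.
- tray_bar: Fixed shallow tray, white floor, pale wood rim, with a row of fixed stock along its x: three border bars lying across it (along y) (tops 25 mm above bench), from x = 46 mm on. Origin: middle of the empty front place, at bench height; +x towards the stock, y across. Floor 3 mm thick, rim 4 mm thick and 9 mm high; outside x -41 to 139 mm, y -49 to 49 mm. The four trays differ only in their stock.

How it is judged:
At the end, for the whole second after the job is handed in: Each ornament in the tray of its kind, within 18 mm along and 15 mm across of the middle of its empty place, flat on the floor face up (3 mm, 0.1 rad), square, cross and bar turned square to the tray within 15 degrees (bar across it), released and at rest (x of orn_square in the frame of tray_square between -0.018 and 0.018 m and y of orn_square in the frame of tray_square between -0.015 and 0.015 m and height (world z) of each of orn_square, orn_round, orn_cross, orn_bar below 0.006 m and angle between each of orn_square, orn_round, orn_cross, orn_bar's own z axis and vertical below 0.1 rad and linear speed of each of orn_square, orn_round, orn_cross, orn_bar below 0.02 m/s and contact force between each of orn_square, orn_round, orn_cross, orn_bar and the fingers below 0.05 N and (angle between the x axis of orn_square and the x axis of tray_square, either way round below 0.26 rad or angle between the x axis of orn_square and the y axis of tray_square, either way round below 0.26 rad) and x of orn_round in the frame of tray_round between -0.018 and 0.018 m and y of orn_round in the frame of tray_round between -0.015 and 0.015 m and x of orn_cross in the frame of tray_cross between -0.018 and 0.018 m and y of orn_cross in the frame of tray_cross between -0.015 and 0.015 m and (angle between the x axis of orn_cross and the x axis of tray_cross, either way round below 0.26 rad or angle between the x axis of orn_cross and the y axis of tray_cross, either way round below 0.26 rad) and x of orn_bar in the frame of tray_bar between -0.018 and 0.018 m and y of orn_bar in the frame of tray_bar between -0.015 and 0.015 m and angle between the y axis of orn_bar and the y axis of tray_bar, either way round below 0.26 rad); the robot touches nothing.
It fails at once if the square ornament was dropped or slammed into its tray (moving faster than 0.5 m/s close above the tray floor) (horizontal distance between orn_square and tray_square below 0.05 m and height (world z) of orn_square below 0.025 m and linear speed of orn_square above 0.5 m/s).
It fails at once if the round ornament was dropped or slammed into its tray (moving faster than 0.5 m/s close above the tray floor) (horizontal distance between orn_round and tray_round below 0.05 m and height (world z) of orn_round below 0.025 m and linear speed of orn_round above 0.5 m/s).
It fails at once if the cross ornament was dropped or slammed into its tray (moving faster than 0.5 m/s close above the tray floor) (horizontal distance between orn_cross and tray_cross below 0.05 m and height (world z) of orn_cross below 0.025 m and linear speed of orn_cross above 0.5 m/s).
It fails at once if the bar ornament was dropped or slammed into its tray (moving faster than 0.5 m/s close above the tray floor) (horizontal distance between orn_bar and tray_bar below 0.05 m and height (world z) of orn_bar below 0.025 m and linear speed of orn_bar above 0.5 m/s).
It also fails if it takes over 99 s, if anything falls off the work surface, if the arm or the gripper's body presses on something with over 40 N, if the wrist force passes 120 N, or if a joint passes its speed limit or range.

## Working session

There is one attempt and no reset: what is moved stays moved. The work goes in short steps, Python scripts to look and compute and a tool call to move; the robot and the scene stay as the last step left them, time stands still between calls to the robot, and variables do not carry over. Pictures are saved under pics/ and viewed, at most 14 in all, crops included, and the job is handed in when it is done.

Besides the shell and the picture viewer there is one more tool, called after ">>>" as name([rows], argument=value, ...), one row to a line, values as JSON. servo_tool: Moves the arm, as the interface text tells. Its arguments: {"type":"object","properties":{"steps":{"type":"array"}},"required":["steps"]}

```bash
mkdir -p pics
python3 - <<'E'
from station import arm,get_image,camera_params
import cv2,numpy as np
s=arm.get_state();print(s['time'],s['eef_pos'],s['ee_rot'],s['width'],arm.grasp_offset)
for n in['top','scene']:
    cv2.imwrite(f'pics/{n}0.png',get_image(n)[:,:,::-1]);p=camera_params(n);print(n,p['fx'],p['fy'],p['cx'],p['cy']);print(np.round(p['world_to_cam'],3))
E
```

```text
0.0 [0.15243249 0.60530444 0.23013847] [-0.38665814 -3.11719521  0.00345494] 0.0855243049322487 0.0187
top 422.51471732866844 422.51471732866844 315.70656045058894 198.11060988148665
[[-0.028 -1.    -0.002  0.03 ]
 [-0.99   0.028 -0.137  0.537]
 [ 0.137 -0.002 -0.991  0.949]
 [ 0.     0.     0.     1.   ]]
scene 515.6409094124836 515.6409094124836 321.91672290757896 190.48907352398425
[[ 0.877  0.48   0.    -0.462]
 [ 0.29  -0.529 -0.798 -0.123]
 [-0.383  0.7   -0.603  1.422]
 [ 0.     0.     0.     1.   ]]
```

View pics/top0.png

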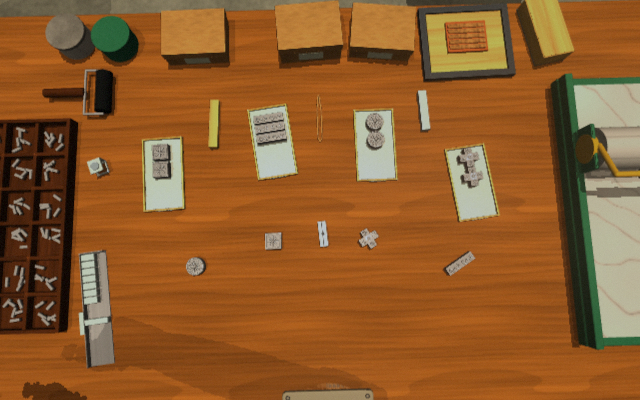

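View pics/scene0.png

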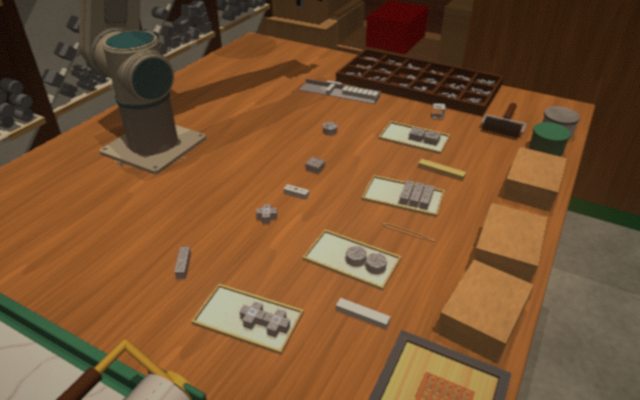

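The top view shows the ornaments at: round (195,266), square (273,241), cross (368,239), bar (459,264). The trays are at: square (163,174), bar (272,142), round (375,145), cross (472,182). Every tray's empty place is at its lower end. The scene view agrees.

```bash
cat > h.py <<'E'
import cv2,numpy as np
from station import camera_params
def back(n,uv,z):
    p=camera_params(n);T=np.array(p['world_to_cam']);R,t=T[:3,:3],T[:3,3]
    uv=np.asarray(uv,float).reshape(-1,2)
    d=np.c_[(uv[:,0]-p['cx'])/p['fx'],(uv[:,1]-p['cy'])/p['fy'],np.ones(len(uv))]@R
    c=-R.T@t
    return (c+d*((z-c[2])/d[:,2])[:,None])[:,:2]
def blob(mask,seed):
    cs,_=cv2.findContours(mask,cv2.RETR_EXTERNAL,cv2.CHAIN_APPROX_NONE)
    return max(cs,key=lambda c:cv2.pointPolygonTest(c,seed,True) if cv2.contourArea(c)>30 else -1e9)
E
python3 - <<'E'
from h import *
im=cv2.imread('pics/top0.png');im=cv2.resize(im,None,fx=4,fy=4,interpolation=cv2.INTER_CUBIC)
hsv=cv2.cvtColor(im,cv2.COLOR_BGR2HSV)
for c in[(195,266),(273,241),(368,239),(459,264),(163,205),(110,250),(300,200),(182,150)]: print(c,hsv[c[1]*4,c[0]*4],end=' ')
print()
h,s,v=cv2.split(hsv)
m=((s<110)).astype(np.uint8)*255
vis=im.copy()
def rep(n,seed,z,k):
    c=blob(m,(seed[0]*4.,seed[1]*4.));cv2.drawContours(vis,[c],-1,(0,255,0),1)
    w=back('top',(c.reshape(-1,2)-1.5)/4,z)*1000
    r=cv2.minAreaRect(w.astype(np.float32)); mo=cv2.moments(w.astype(np.float32))
    print(n,np.round(r[0],1),np.round(r[1],1),round(r[2],1),'cent',np.round([mo['m10']/mo['m00'],mo['m01']/mo['m00']],1)); return r
for n,sd in dict(round=(195,266),square=(273,241),cross=(368,239),bar=(459,264)).items(): rep(n,sd,.020,1)
for n,sd in dict(square=(163,200),bar=(275,165),round=(375,165),cross=(478,205)).items():
    r=rep('tray '+n,sd,.009,1)
    b=cv2.boxPoints(r);e=[b[1]-b[0],b[2]-b[1]];a=max(e,key=np.linalg.norm);a=a/np.linalg.norm(a);a=a*np.sign(a[0])
    print('  origin',np.round(np.array(r[0])-49*a,1),'yaw',round(np.degrees(np.arctan2(a[1],a[0])),1))
cv2.imwrite('pics/seg.png',cv2.resize(vis[350:1150,500:2100],(800,400)))
E
```

```text
(195, 266) [ 17  46 145] (273, 241) [ 15  47 140] (368, 239) [ 16  37 159] (459, 264) [ 15  53 148] (163, 205) [ 57  14 198] (110, 250) [ 13 208 162] (300, 200) [ 14 212 154] (182, 150) [ 28 135 136] 
round [389.2 298.7] [41.3 44.8] 0.8 cent [389.1 298.9]
square [442.7 117.3] [38.8 39.9] 89.3 cent [442.5 117.3]
cross [ 442.  -105.7] [42.5 43.9] 74.0 cent [ 441.9 -105.7]
bar [ 378.5 -315. ] [22.4 74.9] 32.5 cent [ 378.6 -315.5]
tray square [612.9 382.3] [173.3  91.5] 2.7 cent [612.9 382.5]
  origin [564.  379.9] yaw 2.7
tray bar [685.3 117.9] [173.3  96.2] 7.8 cent [685.4 116.9]
  origin [636.7 111.3] yaw 7.8
tray round [ 670.8 -133.4] [173.6  94.9] 1.5 cent [ 670.6 -133.7]
  origin [ 621.8 -134.7] yaw 1.5
tray cross [ 570.5 -362. ] [173.   90.8] 7.3 cent [ 570.5 -361.7]
  origin [ 521.9 -368.2] yaw 7.3
```

View pics/seg.png

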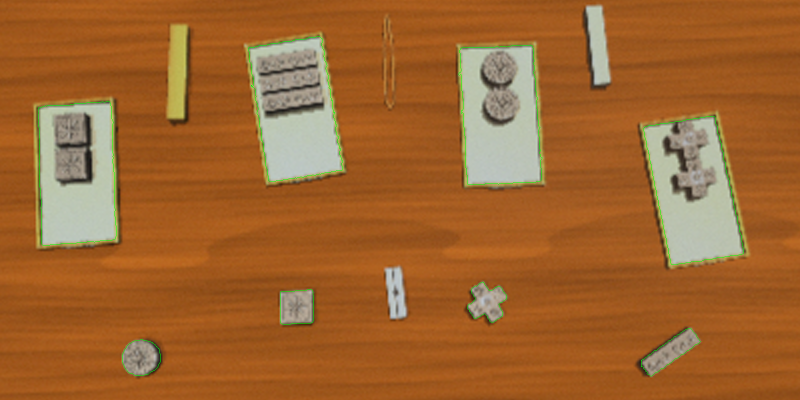

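The outlines fit: tray interiors come out at 173x92 and the ornament sizes match. The cross arms look to be at about 29–32° (74−45). I'll write a move planner.

```bash
cat > plan.py <<'E'
import sys,numpy as np
from scipy.spatial.transform import Rotation as Ro
from station import arm
# args: x y z(mm) closing-yaw(deg) symmetry(deg)
def plan(x,y,z,yaw,sym):
    s=arm.get_state();R=Ro.from_rotvec(s['ee_rot']);M=R.as_matrix()
    d=M.T@(np.array([x,y,z])-1000*s['eef_pos'])
    cur=np.degrees(np.arctan2(M[1,1],M[0,1]));dy=(yaw-cur+sym/2)%sym-sym/2
    # level target: tool z exactly down
    a=np.radians(cur+dy);yt=np.array([np.cos(a),np.sin(a),0]);zt=np.array([0,0,-1.]);T=np.c_[np.cross(yt,zt),yt,zt]
    r=Ro.from_matrix(M.T@T).as_rotvec(degrees=True)
    print('t',np.round(d,1),'r',np.round(r,1),'yaw now',round(cur,1),'pos',np.round(1000*s['eef_pos'],1),'w',round(1000*s['width'],1),'j6',round(s['joint_pos'][5],2),'F',np.round(s['ft_force'],1),'t',s['time'])
if __name__=='__main__':
    a=[float(v) for v in sys.argv[1:]]
    for i in range(0,len(a),5): plan(*a[i:i+5])
E
python3 plan.py 389 299 2 91.5 180
python3 - <<'E'
from h import *
im=cv2.resize(cv2.imread('pics/top0.png'),None,fx=4,fy=4,interpolation=cv2.INTER_CUBIC)
m=(cv2.cvtColor(im,cv2.COLOR_BGR2HSV)[:,:,1]<110).astype(np.uint8)
m=m.copy();ys,xs=np.nonzero(m[880:1040,1400:1550])
w=back('top',(np.c_[xs+1400,ys+880]-1.5)/4,.02)*1000-[442,-105.7]
z=w[:,0]+1j*w[:,1];k=abs(z)<26
print('cross yaw',np.degrees(np.angle((z[k]**4).sum()))/4)
E
```

```text
t [-304.3 -238.8  228.7] r [ -0.1  -0.  -15.6] yaw now 75.9 pos [152.4 605.4 230.2] w 85.3 j6 1.47 F [-0.7  0.4  0.1] t 0.1
cross yaw 29.82654408510904
```

>>> servo_tool([
  {"tx": -304,"ty": -239,"tz": 120,"rz": -15.6,"jaw": 75},
  {"tx": -304,"ty": -239,"tz": 120,"rz": -15.6,"jaw": 75},
  {"tx": -304,"ty": -239,"tz": 120,"rz": -15.6,"jaw": 75},
  {"tx": -304,"ty": -239,"tz": 120,"rz": -15.6,"jaw": 75},
  {"tx": -304,"ty": -239,"tz": 120,"rz": -15.6,"jaw": 75},
  {"tx": -304,"ty": -239,"tz": 120,"rz": -15.6,"jaw": 75},
  {"tx": -304,"ty": -239,"tz": 120,"rz": -15.6,"jaw": 75},
  {"tx": -304,"ty": -239,"tz": 120,"rz": -15.6,"jaw": 75},
  {"tx": -304,"ty": -239,"tz": 120,"rz": -15.6,"jaw": 75},
  {"tx": -304,"ty": -239,"tz": 120,"rz": -15.6,"jaw": 75},
  {"tx": -304,"ty": -239,"tz": 120,"rz": -15.6,"jaw": 75},
  {"tx": -304,"ty": -239,"tz": 140,"rz": -15.6,"jaw": 75},
])

```text
invalid input at $.steps[0]: expected keys tx, ty, tz, rx, ry, rz, jaw
```

```bash
python3 plan.py 389 299 2 91.5 180
python3 - <<'E'
from station import get_image
import cv2
cv2.imwrite('pics/w1.png',get_image('wrist')[:,:,::-1])
E
```

```text
t [-304.3 -238.8  228.7] r [ -0.1  -0.  -15.6] yaw now 75.9 pos [152.4 605.4 230.2] w 85.3 j6 1.47 F [-0.7  0.4  0.1] t 0.1
```

View pics/w1.png

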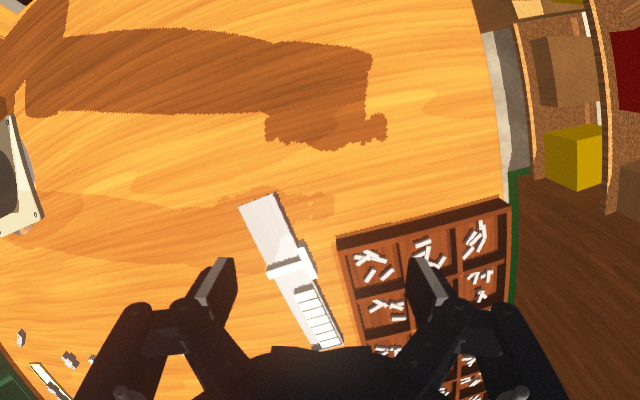

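The move was refused because every key has to be given. The picture was taken at the start pose, so it shows only the composing stick and the type case between the fingers.

>>> servo_tool([
  {"tx": -304,"ty": -239,"tz": 120,"rx": 0,"ry": 0,"rz": -15.6,"jaw": 75},
  {"tx": -304,"ty": -239,"tz": 120,"rx": 0,"ry": 0,"rz": -15.6,"jaw": 75},
  {"tx": -304,"ty": -239,"tz": 120,"rx": 0,"ry": 0,"rz": -15.6,"jaw": 75},
  {"tx": -304,"ty": -239,"tz": 120,"rx": 0,"ry": 0,"rz": -15.6,"jaw": 75},
  {"tx": -304,"ty": -239,"tz": 120,"rx": 0,"ry": 0,"rz": -15.6,"jaw": 75},
  {"tx": -304,"ty": -239,"tz": 120,"rx": 0,"ry": 0,"rz": -15.6,"jaw": 75},
  {"tx": -304,"ty": -239,"tz": 120,"rx": 0,"ry": 0,"rz": -15.6,"jaw": 75},
  {"tx": -304,"ty": -239,"tz": 120,"rx": 0,"ry": 0,"rz": -15.6,"jaw": 75},
  {"tx": -304,"ty": -239,"tz": 120,"rx": 0,"ry": 0,"rz": -15.6,"jaw": 75},
  {"tx": -304,"ty": -239,"tz": 120,"rx": 0,"ry": 0,"rz": -15.6,"jaw": 75},
  {"tx": -304,"ty": -239,"tz": 140,"rx": 0,"ry": 0,"rz": -15.6,"jaw": 75},
])

```text
time: 1.25
eef_pos: [0.3913, 0.3022, 0.0938]
ee_rot: [-0.04, 3.136, 0.006]
ft_force: [0.4, 0.6, -0.9]
width: 0.075
gripper_force: 0.0
```

```bash
python3 plan.py 389 299 2 91.5 180
python3 - <<'E'
from station import get_image
import cv2
cv2.imwrite('pics/w2.png',get_image('wrist')[:,:,::-1])
E
```

```text
t [ 2.8 -3.4 91.7] r [ 0.2  0.3 -0. ] yaw now 91.5 pos [391.3 302.2  93.8] w 75.0 j6 0.5 F [ 0.4  0.6 -0.9] t 1.25
```

View pics/w2.png

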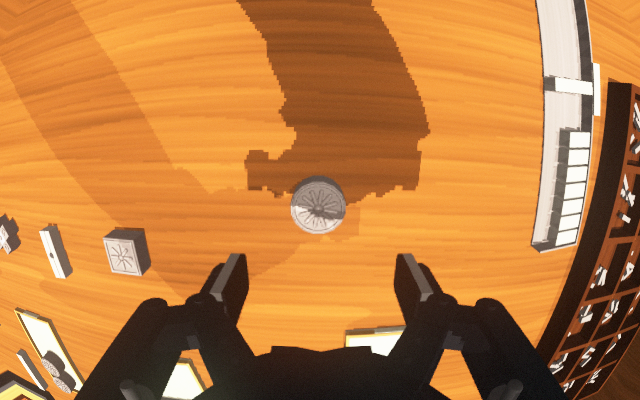

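The medallion sits at (318,207), centred between the fingers. I'll go down and grip.

>>> servo_tool([
  {"tx": 0,"ty": 0,"tz": 20,"rx": 0,"ry": 0,"rz": 0,"jaw": 75},
  {"tx": 0,"ty": 0,"tz": 40,"rx": 0,"ry": 0,"rz": 0,"jaw": 75},
  {"tx": 0,"ty": 0,"tz": 60,"rx": 0,"ry": 0,"rz": 0,"jaw": 75},
  {"tx": 0,"ty": 0,"tz": 75,"rx": 0,"ry": 0,"rz": 0,"jaw": 75},
  {"tx": 0,"ty": 0,"tz": 83,"rx": 0,"ry": 0,"rz": 0,"jaw": 75},
  {"tx": 0,"ty": 0,"tz": 87,"rx": 0,"ry": 0,"rz": 0,"jaw": 75},
  {"tx": 0,"ty": 0,"tz": 87,"rx": 0,"ry": 0,"rz": 0,"jaw": 75},
  {"tx": 0,"ty": 0,"tz": 87,"rx": 0,"ry": 0,"rz": 0,"jaw": 30},
  {"tx": 0,"ty": 0,"tz": 87,"rx": 0,"ry": 0,"rz": 0,"jaw": 30},
  {"tx": 0,"ty": 0,"tz": 87,"rx": 0,"ry": 0,"rz": 0,"jaw": 30},
  {"tx": 0,"ty": 0,"tz": 87,"rx": 0,"ry": 0,"rz": 0,"jaw": 30},
  {"tx": 0,"ty": 0,"tz": 87,"rx": 0,"ry": 0,"rz": 0,"jaw": 30},
  {"tx": 0,"ty": 0,"tz": 87,"rx": 0,"ry": 0,"rz": 0,"jaw": 30},
])

```text
time: 2.6
eef_pos: [0.3899, 0.3003, 0.0055]
ee_rot: [-0.04, 3.14, 0.001]
ft_force: [-1.2, 0.5, 4.3]
width: 0.0397
gripper_force: 59.9
```

```bash
python3 plan.py 622 -135 7 91.5 180
```

```text
t [-221.  -441.    -1.4] r [ 0.   0.1 -0.1] yaw now 91.4 pos [389.9 300.3   5.5] w 39.7 j6 0.5 F [-1.2  0.5  4.3] t 2.6
```

>>> servo_tool([
  {"tx": 0,"ty": 0,"tz": -30,"rx": 0,"ry": 0,"rz": 0,"jaw": 30},
  {"tx": 0,"ty": 0,"tz": -70,"rx": 0,"ry": 0,"rz": 0,"jaw": 30},
  {"tx": -20,"ty": -30,"tz": -90,"rx": 0,"ry": 0,"rz": 0,"jaw": 30},
  {"tx": -40,"ty": -70,"tz": -90,"rx": 0,"ry": 0,"rz": 0,"jaw": 30},
  {"tx": -221,"ty": -441,"tz": -90,"rx": 0,"ry": 0,"rz": 0,"jaw": 30},
  {"tx": -221,"ty": -441,"tz": -90,"rx": 0,"ry": 0,"rz": 0,"jaw": 30},
  {"tx": -221,"ty": -441,"tz": -90,"rx": 0,"ry": 0,"rz": 0,"jaw": 30},
  {"tx": -221,"ty": -441,"tz": -90,"rx": 0,"ry": 0,"rz": 0,"jaw": 30},
  {"tx": -221,"ty": -441,"tz": -90,"rx": 0,"ry": 0,"rz": 0,"jaw": 30},
  {"tx": -221,"ty": -441,"tz": -90,"rx": 0,"ry": 0,"rz": 0,"jaw": 30},
  {"tx": -221,"ty": -441,"tz": -90,"rx": 0,"ry": 0,"rz": 0,"jaw": 30},
  {"tx": -221,"ty": -441,"tz": -90,"rx": 0,"ry": 0,"rz": 0,"jaw": 30},
  {"tx": -221,"ty": -441,"tz": -90,"rx": 0,"ry": 0,"rz": 0,"jaw": 30},
  {"tx": -221,"ty": -441,"tz": -90,"rx": 0,"ry": 0,"rz": 0,"jaw": 30},
  {"tx": -221,"ty": -441,"tz": -90,"rx": 0,"ry": 0,"rz": 0,"jaw": 30},
  {"tx": -221,"ty": -441,"tz": -90,"rx": 0,"ry": 0,"rz": 0,"jaw": 30},
])

```text
time: 4.2
eef_pos: [0.6198, -0.1335, 0.0937]
ee_rot: [0.042, -3.139, -0.002]
ft_force: [1.2, 0.9, -3.2]
width: 0.0399
gripper_force: 62.0
```

```bash
python3 plan.py 622 -135 8.5 91.5 180
python3 - <<'E'
from station import get_image
import cv2
cv2.imwrite('pics/w3.png',get_image('wrist')[:,:,::-1])
E
```

```text
t [-2.4 -1.6 85.2] r [ 0.1 -0.1  0. ] yaw now 91.5 pos [ 619.8 -133.5   93.7] w 39.9 j6 -0.34 F [ 1.2  0.9 -3.2] t 4.2
```

View pics/w3.png

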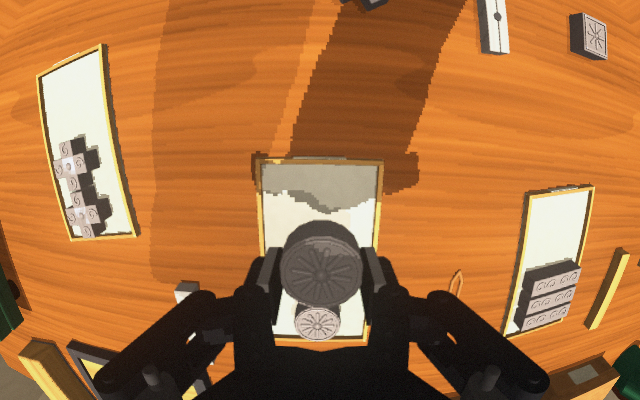

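The medallion is held level at (320,265), over the empty half of the round tray and in line with its stock. I'll set it down.

>>> servo_tool([
  {"tx": -1,"ty": -1,"tz": 20,"rx": 0,"ry": 0,"rz": 0,"jaw": 30},
  {"tx": -1,"ty": -1,"tz": 40,"rx": 0,"ry": 0,"rz": 0,"jaw": 30},
  {"tx": -1,"ty": -1,"tz": 58,"rx": 0,"ry": 0,"rz": 0,"jaw": 30},
  {"tx": -1,"ty": -1,"tz": 70,"rx": 0,"ry": 0,"rz": 0,"jaw": 30},
  {"tx": -1,"ty": -1,"tz": 77,"rx": 0,"ry": 0,"rz": 0,"jaw": 30},
  {"tx": -1,"ty": -1,"tz": 81,"rx": 0,"ry": 0,"rz": 0,"jaw": 30},
  {"tx": -1,"ty": -1,"tz": 84,"rx": 0,"ry": 0,"rz": 0,"jaw": 30},
  {"tx": -1,"ty": -1,"tz": 85,"rx": 0,"ry": 0,"rz": 0,"jaw": 30},
  {"tx": -1,"ty": -1,"tz": 85,"rx": 0,"ry": 0,"rz": 0,"jaw": 30},
])

```text
time: 5.15
eef_pos: [0.6228, -0.1363, 0.0098]
ee_rot: [-0.04, 3.14, -0.001]
ft_force: [0.3, -1.2, -2.5]
width: 0.0395
gripper_force: 62.1
```

```bash
python3 plan.py 442.5 117.3 3 90 90
```

```text
t [173.8 258.2   6.6] r [-0.   0.1  1.5] yaw now 91.5 pos [ 622.8 -136.3    9.8] w 39.5 j6 -0.34 F [ 0.3 -1.2 -2.5] t 5.15
```

>>> servo_tool([
  {"tx": 0,"ty": 0,"tz": 1.5,"rx": 0,"ry": 0,"rz": 0,"jaw": 30},
  {"tx": 0,"ty": 0,"tz": 1.5,"rx": 0,"ry": 0,"rz": 0,"jaw": 44},
  {"tx": 0,"ty": 0,"tz": 1.5,"rx": 0,"ry": 0,"rz": 0,"jaw": 52},
  {"tx": 0,"ty": 0,"tz": 1.5,"rx": 0,"ry": 0,"rz": 0,"jaw": 56},
  {"tx": 0,"ty": 0,"tz": 1.5,"rx": 0,"ry": 0,"rz": 0,"jaw": 56},
  {"tx": 0,"ty": 0,"tz": -15,"rx": 0,"ry": 0,"rz": 0,"jaw": 56},
  {"tx": 0,"ty": 0,"tz": -50,"rx": 0,"ry": 0,"rz": 0,"jaw": 56},
  {"tx": 0,"ty": 0,"tz": -85,"rx": 0,"ry": 0,"rz": 0,"jaw": 70},
  {"tx": 174,"ty": 258,"tz": -85,"rx": 0,"ry": 0,"rz": 2,"jaw": 70},
  {"tx": 174,"ty": 258,"tz": -85,"rx": 0,"ry": 0,"rz": 2,"jaw": 70},
  {"tx": 174,"ty": 258,"tz": -85,"rx": 0,"ry": 0,"rz": 2,"jaw": 70},
  {"tx": 174,"ty": 258,"tz": -85,"rx": 0,"ry": 0,"rz": 2,"jaw": 70},
  {"tx": 174,"ty": 258,"tz": -85,"rx": 0,"ry": 0,"rz": 2,"jaw": 70},
  {"tx": 174,"ty": 258,"tz": -85,"rx": 0,"ry": 0,"rz": 2,"jaw": 70},
  {"tx": 174,"ty": 258,"tz": -85,"rx": 0,"ry": 0,"rz": 2,"jaw": 70},
  {"tx": 174,"ty": 258,"tz": -85,"rx": 0,"ry": 0,"rz": 2,"jaw": 70},
  {"tx": 174,"ty": 258,"tz": -80,"rx": 0,"ry": 0,"rz": 2,"jaw": 70},
  {"tx": 174,"ty": 258,"tz": -60,"rx": 0,"ry": 0,"rz": 2,"jaw": 70},
  {"tx": 174,"ty": 258,"tz": -60,"rx": 0,"ry": 0,"rz": 2,"jaw": 70},
  {"tx": 174,"ty": 258,"tz": -60,"rx": 0,"ry": 0,"rz": 2,"jaw": 70},
])

```text
time: 7.15
eef_pos: [0.4423, 0.1162, 0.069]
ee_rot: [-0.018, -3.14, 0.001]
ft_force: [0.4, 0.1, 0.4]
width: 0.0702
gripper_force: 0.0
```

```bash
python3 plan.py 442.5 117.3 3 89.3 90
python3 - <<'E'
from station import get_image
import cv2
cv2.imwrite('pics/w4.png',get_image('wrist')[:,:,::-1])
cv2.imwrite('pics/top1.png',get_image('top')[:,:,::-1])
E
```

```text
t [-0.3  1.1 66. ] r [-0.  -0.1  0. ] yaw now 89.3 pos [442.3 116.2  69. ] w 70.2 j6 0.13 F [0.4 0.1 0.4] t 7.15
```

View pics/w4.png

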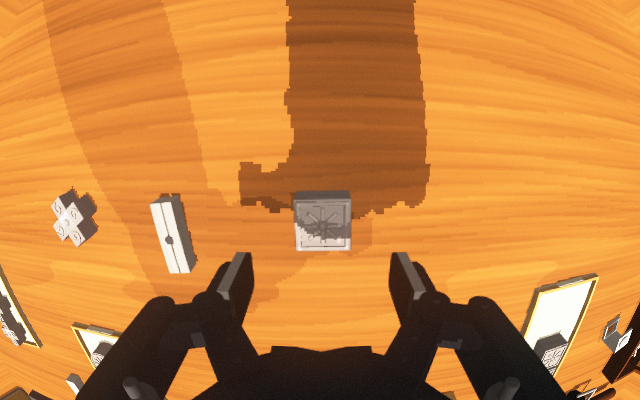

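The square block is square to the fingers and centred between them at (323,222). I'll descend, grip and lift.

>>> servo_tool([
  {"tx": 0,"ty": 1,"tz": 20,"rx": 0,"ry": 0,"rz": 0,"jaw": 70},
  {"tx": 0,"ty": 1,"tz": 40,"rx": 0,"ry": 0,"rz": 0,"jaw": 70},
  {"tx": 0,"ty": 1,"tz": 54,"rx": 0,"ry": 0,"rz": 0,"jaw": 70},
  {"tx": 0,"ty": 1,"tz": 61,"rx": 0,"ry": 0,"rz": 0,"jaw": 70},
  {"tx": 0,"ty": 1,"tz": 64,"rx": 0,"ry": 0,"rz": 0,"jaw": 70},
  {"tx": 0,"ty": 1,"tz": 64,"rx": 0,"ry": 0,"rz": 0,"jaw": 25},
  {"tx": 0,"ty": 1,"tz": 64,"rx": 0,"ry": 0,"rz": 0,"jaw": 25},
  {"tx": 0,"ty": 1,"tz": 64,"rx": 0,"ry": 0,"rz": 0,"jaw": 25},
  {"tx": 0,"ty": 1,"tz": 64,"rx": 0,"ry": 0,"rz": 0,"jaw": 25},
  {"tx": 0,"ty": 1,"tz": 64,"rx": 0,"ry": 0,"rz": 0,"jaw": 25},
  {"tx": 0,"ty": 1,"tz": 64,"rx": 0,"ry": 0,"rz": 0,"jaw": 25},
])

```text
time: 8.35
eef_pos: [0.443, 0.1184, 0.0064]
ee_rot: [0.015, 3.139, -0.0]
ft_force: [-0.0, -0.9, 6.0]
width: 0.0368
gripper_force: 61.1
```

```bash
python3 plan.py 564 380 8 92.7 90
```

```text
t [-118.5  262.8   -1.3] r [-0.   0.1 -3.2] yaw now 89.5 pos [443.  118.4   6.4] w 36.8 j6 0.13 F [-0.  -0.9  6. ] t 8.35
```

>>> servo_tool([
  {"tx": 0,"ty": 0,"tz": -30,"rx": 0,"ry": 0,"rz": 0,"jaw": 25},
  {"tx": 0,"ty": 0,"tz": -60,"rx": 0,"ry": 0,"rz": 0,"jaw": 25},
  {"tx": -15,"ty": 30,"tz": -80,"rx": 0,"ry": 0,"rz": -3.2,"jaw": 25},
  {"tx": -30,"ty": 70,"tz": -80,"rx": 0,"ry": 0,"rz": -3.2,"jaw": 25},
  {"tx": -119,"ty": 263,"tz": -80,"rx": 0,"ry": 0,"rz": -3.2,"jaw": 25},
  {"tx": -119,"ty": 263,"tz": -80,"rx": 0,"ry": 0,"rz": -3.2,"jaw": 25},
  {"tx": -119,"ty": 263,"tz": -80,"rx": 0,"ry": 0,"rz": -3.2,"jaw": 25},
  {"tx": -119,"ty": 263,"tz": -80,"rx": 0,"ry": 0,"rz": -3.2,"jaw": 25},
  {"tx": -119,"ty": 263,"tz": -80,"rx": 0,"ry": 0,"rz": -3.2,"jaw": 25},
  {"tx": -119,"ty": 263,"tz": -80,"rx": 0,"ry": 0,"rz": -3.2,"jaw": 25},
  {"tx": -119,"ty": 263,"tz": -65,"rx": 0,"ry": 0,"rz": -3.2,"jaw": 25},
  {"tx": -119,"ty": 263,"tz": -45,"rx": 0,"ry": 0,"rz": -3.2,"jaw": 25},
  {"tx": -119,"ty": 263,"tz": -28,"rx": 0,"ry": 0,"rz": -3.2,"jaw": 25},
  {"tx": -119,"ty": 263,"tz": -16,"rx": 0,"ry": 0,"rz": -3.2,"jaw": 25},
  {"tx": -119,"ty": 263,"tz": -9,"rx": 0,"ry": 0,"rz": -3.2,"jaw": 25},
  {"tx": -119,"ty": 263,"tz": -6,"rx": 0,"ry": 0,"rz": -3.2,"jaw": 25},
  {"tx": -119,"ty": 263,"tz": -4,"rx": 0,"ry": 0,"rz": -3.2,"jaw": 25},
  {"tx": -119,"ty": 263,"tz": -3.5,"rx": 0,"ry": 0,"rz": -3.2,"jaw": 25},
  {"tx": -119,"ty": 263,"tz": -3.5,"rx": 0,"ry": 0,"rz": -3.2,"jaw": 25},
])

```text
time: 10.25
eef_pos: [0.564, 0.3806, 0.0096]
ee_rot: [-0.073, 3.139, 0.001]
ft_force: [-0.4, -0.4, -1.5]
width: 0.0365
gripper_force: 61.6
```

```bash
python3 plan.py 442 -105.7 5 119.8 90 564 380 9 92.7 90
```

```text
t [ 144.4 -480.1    4. ] r [  0.    0.1 -27.1] yaw now 92.7 pos [564.  380.6   9.6] w 36.5 j6 0.45 F [-0.4 -0.4 -1.5] t 10.25
t [ 0.  -0.6  0.6] r [ 0.   0.1 -0. ] yaw now 92.7 pos [564.  380.6   9.6] w 36.5 j6 0.45 F [-0.4 -0.4 -1.5] t 10.25
```

>>> servo_tool([
  {"tx": 0,"ty": 0,"tz": 1,"rx": 0,"ry": 0,"rz": 0,"jaw": 25},
  {"tx": 0,"ty": 0,"tz": 1,"rx": 0,"ry": 0,"rz": 0,"jaw": 42},
  {"tx": 0,"ty": 0,"tz": 1,"rx": 0,"ry": 0,"rz": 0,"jaw": 50},
  {"tx": 0,"ty": 0,"tz": 1,"rx": 0,"ry": 0,"rz": 0,"jaw": 54},
  {"tx": 0,"ty": 0,"tz": 1,"rx": 0,"ry": 0,"rz": 0,"jaw": 54},
  {"tx": 0,"ty": 0,"tz": -15,"rx": 0,"ry": 0,"rz": 0,"jaw": 54},
  {"tx": 0,"ty": 0,"tz": -50,"rx": 0,"ry": 0,"rz": 0,"jaw": 54},
  {"tx": 0,"ty": 0,"tz": -85,"rx": 0,"ry": 0,"rz": 0,"jaw": 75},
  {"tx": 144,"ty": -480,"tz": -85,"rx": 0,"ry": 0,"rz": -27.1,"jaw": 75},
  {"tx": 144,"ty": -480,"tz": -85,"rx": 0,"ry": 0,"rz": -27.1,"jaw": 75},
  {"tx": 144,"ty": -480,"tz": -85,"rx": 0,"ry": 0,"rz": -27.1,"jaw": 75},
  {"tx": 144,"ty": -480,"tz": -85,"rx": 0,"ry": 0,"rz": -27.1,"jaw": 75},
  {"tx": 144,"ty": -480,"tz": -85,"rx": 0,"ry": 0,"rz": -27.1,"jaw": 75},
  {"tx": 144,"ty": -480,"tz": -85,"rx": 0,"ry": 0,"rz": -27.1,"jaw": 75},
  {"tx": 144,"ty": -480,"tz": -85,"rx": 0,"ry": 0,"rz": -27.1,"jaw": 75},
  {"tx": 144,"ty": -480,"tz": -85,"rx": 0,"ry": 0,"rz": -27.1,"jaw": 75},
  {"tx": 144,"ty": -480,"tz": -85,"rx": 0,"ry": 0,"rz": -27.1,"jaw": 75},
  {"tx": 144,"ty": -480,"tz": -85,"rx": 0,"ry": 0,"rz": -27.1,"jaw": 75},
  {"tx": 144,"ty": -480,"tz": -85,"rx": 0,"ry": 0,"rz": -27.1,"jaw": 75},
  {"tx": 144,"ty": -480,"tz": -65,"rx": 0,"ry": 0,"rz": -27.1,"jaw": 75},
])

```text
time: 12.25
eef_pos: [0.4447, -0.1088, 0.0771]
ee_rot: [-0.799, 3.031, -0.007]
ft_force: [0.3, -0.2, -0.3]
width: 0.0749
gripper_force: 0.0
```

>>> servo_tool([
  {"tx": 0,"ty": 0,"tz": 0,"rx": 0,"ry": 0,"rz": 0,"jaw": 75},
  {"tx": 0,"ty": 0,"tz": 0,"rx": 0,"ry": 0,"rz": 0,"jaw": 75},
])

```text
time: 12.45
eef_pos: [0.4415, -0.1053, 0.0742]
ee_rot: [0.808, -3.035, -0.001]
ft_force: [0.4, -0.5, 0.4]
width: 0.0751
gripper_force: 0.0
```

```bash
python3 plan.py 442 -105.7 5 119.8 90
python3 - <<'E'
from station import get_image
import cv2
cv2.imwrite('pics/w5.png',get_image('wrist')[:,:,::-1])
E
```

```text
t [-0.2 -0.7 69.2] r [ 0. -0.  0.] yaw now 119.8 pos [ 441.5 -105.3   74.2] w 75.1 j6 -0.9 F [ 0.4 -0.5  0.4] t 12.45
```

View pics/w5.png

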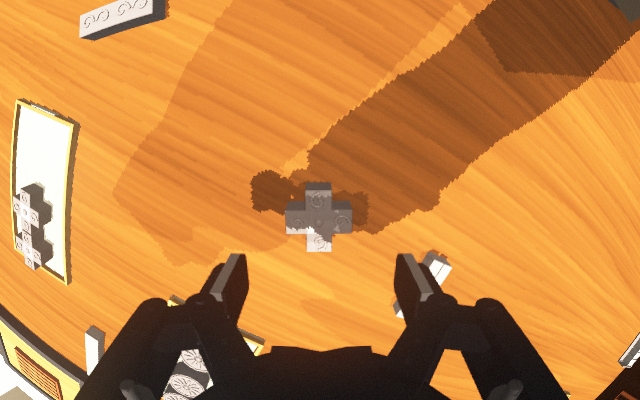

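The cross is at (318,217), with its arms square to the fingers. Descend and grip.

>>> servo_tool([
  {"tx": 0,"ty": 0,"tz": 20,"rx": 0,"ry": 0,"rz": 0,"jaw": 75},
  {"tx": 0,"ty": 0,"tz": 40,"rx": 0,"ry": 0,"rz": 0,"jaw": 75},
  {"tx": 0,"ty": 0,"tz": 55,"rx": 0,"ry": 0,"rz": 0,"jaw": 75},
  {"tx": 0,"ty": 0,"tz": 64,"rx": 0,"ry": 0,"rz": 0,"jaw": 75},
  {"tx": 0,"ty": 0,"tz": 68,"rx": 0,"ry": 0,"rz": 0,"jaw": 75},
  {"tx": 0,"ty": 0,"tz": 69,"rx": 0,"ry": 0,"rz": 0,"jaw": 75},
  {"tx": 0,"ty": 0,"tz": 69,"rx": 0,"ry": 0,"rz": 0,"jaw": 30},
  {"tx": 0,"ty": 0,"tz": 69,"rx": 0,"ry": 0,"rz": 0,"jaw": 30},
  {"tx": 0,"ty": 0,"tz": 69,"rx": 0,"ry": 0,"rz": 0,"jaw": 30},
  {"tx": 0,"ty": 0,"tz": 69,"rx": 0,"ry": 0,"rz": 0,"jaw": 30},
  {"tx": 0,"ty": 0,"tz": 69,"rx": 0,"ry": 0,"rz": 0,"jaw": 30},
  {"tx": 0,"ty": 0,"tz": 69,"rx": 0,"ry": 0,"rz": 0,"jaw": 30},
])

```text
time: 13.7
eef_pos: [0.4427, -0.1065, 0.0059]
ee_rot: [-0.806, 3.035, -0.002]
ft_force: [-0.5, -0.3, 5.4]
width: 0.0441
gripper_force: 61.8
```

```bash
python3 plan.py 522 -368 8 97.3 90
```

```text
t [  60.9 -266.4   -1.7] r [-0.1  0.1 22.5] yaw now 119.8 pos [ 442.7 -106.5    5.9] w 44.1 j6 -0.9 F [-0.5 -0.3  5.4] t 13.7
```

>>> servo_tool([
  {"tx": 0,"ty": 0,"tz": -30,"rx": 0,"ry": 0,"rz": 0,"jaw": 30},
  {"tx": 0,"ty": 0,"tz": -60,"rx": 0,"ry": 0,"rz": 0,"jaw": 30},
  {"tx": 8,"ty": -30,"tz": -80,"rx": 0,"ry": 0,"rz": 5,"jaw": 30},
  {"tx": 16,"ty": -70,"tz": -80,"rx": 0,"ry": 0,"rz": 11,"jaw": 30},
  {"tx": 61,"ty": -266,"tz": -80,"rx": 0,"ry": 0,"rz": 22.5,"jaw": 30},
  {"tx": 61,"ty": -266,"tz": -80,"rx": 0,"ry": 0,"rz": 22.5,"jaw": 30},
  {"tx": 61,"ty": -266,"tz": -80,"rx": 0,"ry": 0,"rz": 22.5,"jaw": 30},
  {"tx": 61,"ty": -266,"tz": -80,"rx": 0,"ry": 0,"rz": 22.5,"jaw": 30},
  {"tx": 61,"ty": -266,"tz": -80,"rx": 0,"ry": 0,"rz": 22.5,"jaw": 30},
  {"tx": 61,"ty": -266,"tz": -80,"rx": 0,"ry": 0,"rz": 22.5,"jaw": 30},
  {"tx": 61,"ty": -266,"tz": -65,"rx": 0,"ry": 0,"rz": 22.5,"jaw": 30},
  {"tx": 61,"ty": -266,"tz": -45,"rx": 0,"ry": 0,"rz": 22.5,"jaw": 30},
  {"tx": 61,"ty": -266,"tz": -28,"rx": 0,"ry": 0,"rz": 22.5,"jaw": 30},
  {"tx": 61,"ty": -266,"tz": -16,"rx": 0,"ry": 0,"rz": 22.5,"jaw": 30},
  {"tx": 61,"ty": -266,"tz": -9,"rx": 0,"ry": 0,"rz": 22.5,"jaw": 30},
  {"tx": 61,"ty": -266,"tz": -6,"rx": 0,"ry": 0,"rz": 22.5,"jaw": 30},
  {"tx": 61,"ty": -266,"tz": -4,"rx": 0,"ry": 0,"rz": 22.5,"jaw": 30},
  {"tx": 61,"ty": -266,"tz": -3.5,"rx": 0,"ry": 0,"rz": 22.5,"jaw": 30},
  {"tx": 61,"ty": -266,"tz": -3.5,"rx": 0,"ry": 0,"rz": 22.5,"jaw": 30},
])

```text
time: 15.6
eef_pos: [0.5213, -0.3677, 0.009]
ee_rot: [-0.199, 3.134, -0.002]
ft_force: [-1.0, -0.4, -2.8]
width: 0.0439
gripper_force: 63.4
```

```bash
python3 plan.py 378.5 -315.2 5 32.5 180 522 -368 9 97.3 90
```

```text
t [135.1  70.1   3.8] r [-0.   0.1 64.8] yaw now 97.3 pos [ 521.3 -367.7    9. ] w 43.9 j6 -0.84 F [-1.  -0.4 -2.8] t 15.6
t [-0.6 -0.4  0. ] r [-0.1  0.1 -0. ] yaw now 97.3 pos [ 521.3 -367.7    9. ] w 43.9 j6 -0.84 F [-1.  -0.4 -2.8] t 15.6
```

>>> servo_tool([
  {"tx": 0,"ty": 0,"tz": 0.7,"rx": 0,"ry": 0,"rz": 0,"jaw": 30},
  {"tx": 0,"ty": 0,"tz": 0.7,"rx": 0,"ry": 0,"rz": 0,"jaw": 50},
  {"tx": 0,"ty": 0,"tz": 0.7,"rx": 0,"ry": 0,"rz": 0,"jaw": 57},
  {"tx": 0,"ty": 0,"tz": 0.7,"rx": 0,"ry": 0,"rz": 0,"jaw": 60},
  {"tx": 0,"ty": 0,"tz": 0.7,"rx": 0,"ry": 0,"rz": 0,"jaw": 60},
  {"tx": 0,"ty": 0,"tz": -15,"rx": 0,"ry": 0,"rz": 0,"jaw": 60},
  {"tx": 0,"ty": 0,"tz": -50,"rx": 0,"ry": 0,"rz": 0,"jaw": 60},
  {"tx": 0,"ty": 0,"tz": -85,"rx": 0,"ry": 0,"rz": 0,"jaw": 60},
  {"tx": 135,"ty": 70,"tz": -85,"rx": 0,"ry": 0,"rz": 64.8,"jaw": 60},
  {"tx": 135,"ty": 70,"tz": -85,"rx": 0,"ry": 0,"rz": 64.8,"jaw": 60},
  {"tx": 135,"ty": 70,"tz": -85,"rx": 0,"ry": 0,"rz": 64.8,"jaw": 60},
  {"tx": 135,"ty": 70,"tz": -85,"rx": 0,"ry": 0,"rz": 64.8,"jaw": 60},
  {"tx": 135,"ty": 70,"tz": -85,"rx": 0,"ry": 0,"rz": 64.8,"jaw": 60},
  {"tx": 135,"ty": 70,"tz": -85,"rx": 0,"ry": 0,"rz": 64.8,"jaw": 60},
  {"tx": 135,"ty": 70,"tz": -85,"rx": 0,"ry": 0,"rz": 64.8,"jaw": 60},
  {"tx": 135,"ty": 70,"tz": -85,"rx": 0,"ry": 0,"rz": 64.8,"jaw": 60},
  {"tx": 135,"ty": 70,"tz": -65,"rx": 0,"ry": 0,"rz": 64.8,"jaw": 60},
  {"tx": 135,"ty": 70,"tz": -65,"rx": 0,"ry": 0,"rz": 64.8,"jaw": 60},
  {"tx": 135,"ty": 70,"tz": -65,"rx": 0,"ry": 0,"rz": 64.8,"jaw": 60},
  {"tx": 135,"ty": 70,"tz": -65,"rx": 0,"ry": 0,"rz": 64.8,"jaw": 60},
])

```text
time: 17.6
eef_pos: [0.3784, -0.3152, 0.0743]
ee_rot: [1.511, 2.753, -0.001]
ft_force: [0.8, -0.5, -0.5]
width: 0.06
gripper_force: 0.0
```

```bash
python3 plan.py 378.5 -315.2 5 32.5 180
python3 - <<'E'
from station import get_image
import cv2
cv2.imwrite('pics/w6.png',get_image('wrist')[:,:,::-1])
E
```

```text
t [ 0.1  0.1 69.3] r [ 0.   0.1 -0. ] yaw now 32.5 pos [ 378.4 -315.2   74.3] w 60.0 j6 0.18 F [ 0.8 -0.5 -0.5] t 17.6
```

View pics/w6.png

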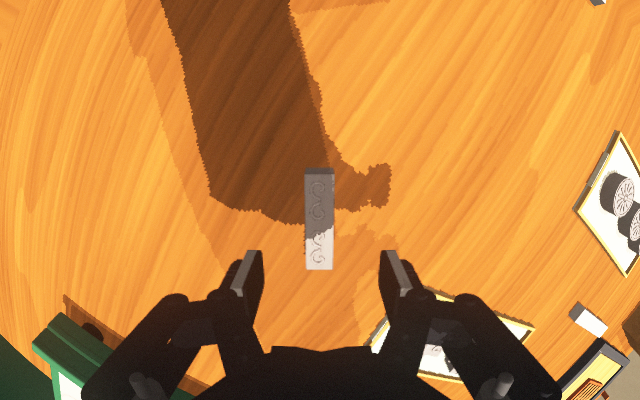

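The bar is at (319,220), aligned with the fingers. Grip it.

>>> servo_tool([
  {"tx": 0,"ty": 0,"tz": 20,"rx": 0,"ry": 0,"rz": 0,"jaw": 60},
  {"tx": 0,"ty": 0,"tz": 40,"rx": 0,"ry": 0,"rz": 0,"jaw": 60},
  {"tx": 0,"ty": 0,"tz": 55,"rx": 0,"ry": 0,"rz": 0,"jaw": 60},
  {"tx": 0,"ty": 0,"tz": 64,"rx": 0,"ry": 0,"rz": 0,"jaw": 60},
  {"tx": 0,"ty": 0,"tz": 67,"rx": 0,"ry": 0,"rz": 0,"jaw": 60},
  {"tx": 0,"ty": 0,"tz": 67,"rx": 0,"ry": 0,"rz": 0,"jaw": 60},
  {"tx": 0,"ty": 0,"tz": 67,"rx": 0,"ry": 0,"rz": 0,"jaw": 10},
  {"tx": 0,"ty": 0,"tz": 67,"rx": 0,"ry": 0,"rz": 0,"jaw": 10},
  {"tx": 0,"ty": 0,"tz": 67,"rx": 0,"ry": 0,"rz": 0,"jaw": 10},
  {"tx": 0,"ty": 0,"tz": 67,"rx": 0,"ry": 0,"rz": 0,"jaw": 10},
  {"tx": 0,"ty": 0,"tz": 67,"rx": 0,"ry": 0,"rz": 0,"jaw": 10},
  {"tx": 0,"ty": 0,"tz": 67,"rx": 0,"ry": 0,"rz": 0,"jaw": 10},
])

```text
time: 18.85
eef_pos: [0.3783, -0.3156, 0.0073]
ee_rot: [1.512, 2.753, -0.002]
ft_force: [-1.6, 0.9, 5.2]
width: 0.0183
gripper_force: 60.5
```

```bash
python3 plan.py 636.7 111.3 10 7.8 180
```

```text
t [221.6 447.1  -3.3] r [-0.   0.1 24.7] yaw now 32.5 pos [ 378.3 -315.6    7.3] w 18.3 j6 0.18 F [-1.6  0.9  5.2] t 18.85
```

>>> servo_tool([
  {"tx": 0,"ty": 0,"tz": -30,"rx": 0,"ry": 0,"rz": 0,"jaw": 10},
  {"tx": 0,"ty": 0,"tz": -60,"rx": 0,"ry": 0,"rz": 0,"jaw": 10},
  {"tx": 15,"ty": 30,"tz": -80,"rx": 0,"ry": 0,"rz": 3,"jaw": 10},
  {"tx": 35,"ty": 70,"tz": -80,"rx": 0,"ry": 0,"rz": 8,"jaw": 10},
  {"tx": 222,"ty": 447,"tz": -80,"rx": 0,"ry": 0,"rz": 24.7,"jaw": 10},
  {"tx": 222,"ty": 447,"tz": -80,"rx": 0,"ry": 0,"rz": 24.7,"jaw": 10},
  {"tx": 222,"ty": 447,"tz": -80,"rx": 0,"ry": 0,"rz": 24.7,"jaw": 10},
  {"tx": 222,"ty": 447,"tz": -80,"rx": 0,"ry": 0,"rz": 24.7,"jaw": 10},
  {"tx": 222,"ty": 447,"tz": -80,"rx": 0,"ry": 0,"rz": 24.7,"jaw": 10},
  {"tx": 222,"ty": 447,"tz": -80,"rx": 0,"ry": 0,"rz": 24.7,"jaw": 10},
  {"tx": 222,"ty": 447,"tz": -80,"rx": 0,"ry": 0,"rz": 24.7,"jaw": 10},
  {"tx": 222,"ty": 447,"tz": -80,"rx": 0,"ry": 0,"rz": 24.7,"jaw": 10},
  {"tx": 222,"ty": 447,"tz": -80,"rx": 0,"ry": 0,"rz": 24.7,"jaw": 10},
  {"tx": 222,"ty": 447,"tz": -80,"rx": 0,"ry": 0,"rz": 24.7,"jaw": 10},
  {"tx": 222,"ty": 447,"tz": -80,"rx": 0,"ry": 0,"rz": 24.7,"jaw": 10},
  {"tx": 222,"ty": 447,"tz": -80,"rx": 0,"ry": 0,"rz": 24.7,"jaw": 10},
])

```text
time: 20.45
eef_pos: [0.6344, 0.1117, 0.0852]
ee_rot: [-2.065, -2.365, 0.004]
ft_force: [-0.8, 0.5, -3.2]
width: 0.0184
gripper_force: 60.0
```

```bash
python3 plan.py 636.7 111.3 10.5 7.8 180
python3 - <<'E'
from station import get_image
import cv2
cv2.imwrite('pics/w7.png',get_image('wrist')[:,:,::-1])
E
```

```text
t [-0.7  2.4 74.7] r [-0.2  0.  -0.1] yaw now 7.7 pos [634.4 111.7  85.2] w 18.4 j6 1.51 F [-0.8  0.5 -3.2] t 20.45
```

View pics/w7.png

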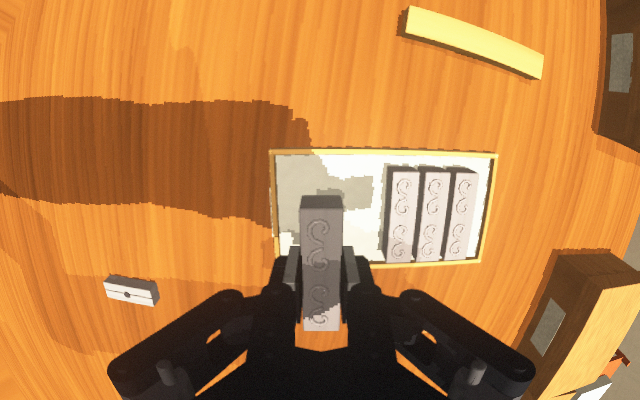

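The bar is held at (320,265), parallel to the stock bars and over the empty place. Lower it.

>>> servo_tool([
  {"tx": 0,"ty": 0,"tz": 15,"rx": 0,"ry": 0,"rz": 0,"jaw": 10},
  {"tx": 0,"ty": 0,"tz": 35,"rx": 0,"ry": 0,"rz": 0,"jaw": 10},
  {"tx": 0,"ty": 0,"tz": 50,"rx": 0,"ry": 0,"rz": 0,"jaw": 10},
  {"tx": 0,"ty": 0,"tz": 61,"rx": 0,"ry": 0,"rz": 0,"jaw": 10},
  {"tx": 0,"ty": 0,"tz": 68,"rx": 0,"ry": 0,"rz": 0,"jaw": 10},
  {"tx": 0,"ty": 0,"tz": 72,"rx": 0,"ry": 0,"rz": 0,"jaw": 10},
  {"tx": 0,"ty": 0,"tz": 74,"rx": 0,"ry": 0,"rz": 0,"jaw": 10},
  {"tx": 0,"ty": 0,"tz": 75,"rx": 0,"ry": 0,"rz": 0,"jaw": 10},
  {"tx": 0,"ty": 0,"tz": 75,"rx": 0,"ry": 0,"rz": 0,"jaw": 10},
])

```text
time: 21.4
eef_pos: [0.6365, 0.1125, 0.0118]
ee_rot: [2.065, 2.366, 0.001]
ft_force: [0.1, 0.0, -3.7]
width: 0.0187
gripper_force: 60.0
```

```bash
python3 plan.py 636.7 111.3 10.5 7.8 180
```

```text
t [-1.2 -0.   1.3] r [ 0.1  0.  -0. ] yaw now 7.8 pos [636.5 112.5  11.8] w 18.7 j6 1.51 F [ 0.1  0.  -3.7] t 21.4
```

Lower about 1.3 mm more, release, lift, and back away so the cameras see clearly.

>>> servo_tool([
  {"tx": 0,"ty": 0,"tz": 0.8,"rx": 0,"ry": 0,"rz": 0,"jaw": 10},
  {"tx": 0,"ty": 0,"tz": 1.4,"rx": 0,"ry": 0,"rz": 0,"jaw": 10},
  {"tx": 0,"ty": 0,"tz": 1.4,"rx": 0,"ry": 0,"rz": 0,"jaw": 24},
  {"tx": 0,"ty": 0,"tz": 1.4,"rx": 0,"ry": 0,"rz": 0,"jaw": 32},
  {"tx": 0,"ty": 0,"tz": 1.4,"rx": 0,"ry": 0,"rz": 0,"jaw": 36},
  {"tx": 0,"ty": 0,"tz": 1.4,"rx": 0,"ry": 0,"rz": 0,"jaw": 36},
  {"tx": 0,"ty": 0,"tz": -15,"rx": 0,"ry": 0,"rz": 0,"jaw": 36},
  {"tx": 0,"ty": 0,"tz": -50,"rx": 0,"ry": 0,"rz": 0,"jaw": 36},
  {"tx": 0,"ty": 0,"tz": -100,"rx": 0,"ry": 0,"rz": 0,"jaw": 36},
  {"tx": 0,"ty": -200,"tz": -150,"rx": 0,"ry": 0,"rz": 0,"jaw": 36},
  {"tx": 0,"ty": -200,"tz": -150,"rx": 0,"ry": 0,"rz": 0,"jaw": 36},
  {"tx": 0,"ty": -200,"tz": -150,"rx": 0,"ry": 0,"rz": 0,"jaw": 36},
  {"tx": 0,"ty": -200,"tz": -150,"rx": 0,"ry": 0,"rz": 0,"jaw": 36},
  {"tx": 0,"ty": -200,"tz": -150,"rx": 0,"ry": 0,"rz": 0,"jaw": 36},
  {"tx": 0,"ty": -200,"tz": -150,"rx": 0,"ry": 0,"rz": 0,"jaw": 36},
  {"tx": 0,"ty": -200,"tz": -150,"rx": 0,"ry": 0,"rz": 0,"jaw": 36},
])

```text
time: 23.0
eef_pos: [0.4395, 0.0855, 0.1618]
ee_rot: [2.065, 2.365, 0.003]
ft_force: [1.4, -0.8, 0.5]
width: 0.0358
gripper_force: 0.0
```

Run:
```python
from station import get_image
from h import *
im=get_image('top')[:,:,::-1].copy();cv2.imwrite('pics/top2.png',im)
cv2.imwrite('pics/top2c.png',cv2.resize(im[90:240,125:525],(800,300),interpolation=cv2.INTER_CUBIC))
g=cv2.resize(cv2.cvtColor(im,cv2.COLOR_BGR2GRAY),None,fx=4,fy=4)
for n,x,y,a in[('square',564,379.9,2.7),('bar',636.7,111.3,7.8),('round',621.8,-134.7,1.5),('cross',521.9,-368.2,7.3)]:
    c,s=np.cos(np.radians(a)),np.sin(np.radians(a))
    # rectify at z=.022 into tray frame, 2 px/mm
    X,Y=np.meshgrid(np.arange(-34,34,.5),np.arange(-42,42,.5))
    W=np.c_[(x+c*X-s*Y).ravel(),(y+s*X+c*Y).ravel(),np.full(X.size,25)]/1000
    p=camera_params('top');C=W@np.array(p['world_to_cam'])[:3,:3].T+np.array(p['world_to_cam'])[:3,3]
    u=(p['fx']*C[:,0]/C[:,2]+p['cx']).reshape(X.shape).astype(np.float32);v=(p['fy']*C[:,1]/C[:,2]+p['cy']).reshape(X.shape).astype(np.float32)
    r=cv2.remap(im,u,v,cv2.INTER_LINEAR)
    m=(cv2.cvtColor(r,cv2.COLOR_BGR2HSV)[:,:,2]<178).astype(np.uint8)
    m=cv2.morphologyEx(m,cv2.MORPH_OPEN,np.ones((5,5)))
    q=blob(m,(68.,84.));rr=cv2.minAreaRect(q);print(n,'centre mm',rr[0][0]/2-34,rr[0][1]/2-42,'size',np.array(rr[1])/2,rr[2])
```

```text
square centre mm -3.387411117553711 -3.6078414916992188 size [47.34065247 48.12020493] 89.02897644042969
bar centre mm -4.511648178100586 -0.2832679748535156 size [30.55802536 76.58480835] 0.6902771592140198
round centre mm -3.712839126586914 1.9020271301269531 size [44.23222733 51.14896011] 54.462318420410156
cross centre mm -2.999998092651367 7.25 size [49.85102081 55.50788116] 45.0
```

View pics/top2c.png

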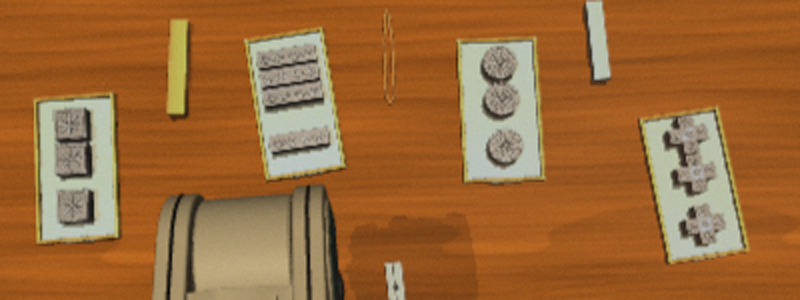

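The crop shows all four ornaments in their own trays, in line with the rows and turned square. They are at crop positions square (75,206), bar (300,140), round (505,147) and cross (704,225). The measured offsets, which include the shadows, stay within about 7 mm. Hand in.

```bash
python3 -c "
from station import order
print(order.finish_job())"
```

```text
the job is handed in; nothing more can be done
None
```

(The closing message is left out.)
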